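# Swing out the balcony hook and hang up the blue pail

### The job

Swing the folded brass hook on the green post straight out until it reaches its stop. Then hang the blue enamel pail on it by its wire handle, so that it hangs still and upright with nothing holding it. Leave the white pail where it stands.

Things in the scene. Friction and masses are not known exactly. Their poses are not given: they have to be found in the camera images.
- hook_arm (a joint): brass hook arm's swing, rad: 0 folded flat across the post (tip to +y at post yaw 0), 1.57 straight out towards the robot (hard stop), growing anticlockwise from above. Starts at 0 to 0.25; dry friction 0.12 N m, stays where left. Level 12 x 12 mm bar, 125 mm long from the upright hinge axis, top 232 mm above the table; the last 8 mm turn up as a nib 18 mm above the bar's top.
- hook_seat (a point): middle of the bar's top, 70 mm from the hinge axis. y: along the arm to its tip; z up; x: across, to the post when folded; swings with the arm. Hinge axis 20 mm before the middle of the front of a fixed green post (60 wide, 50 deep, 251 mm high; stone foot 120 mm across; yaw within 0.2 rad). Folded, the arm's outer 95 mm stick out past the post's side, free behind and below.
- blue_pail: blue pail, 0.17-0.35 kg: foot 68, rim 88, height 75 mm. Rigid 6 mm wire handle in its y-z plane: uprights at y +-44 mm to 135 mm up, sloping to a middle peak, underside 152 mm up. On it an upright wooden knob, 24 mm across, 156 to 201 mm up, to grip from above. Gap rim to handle 74 x 82 mm, open along x. Hung, its foot is 149 mm below the bar's top. Origin: centre of underside, z up.
- white_pail: white pail, otherwise like the blue one; a bystander. The pails stand on the table, one left and one right of the post; which is where varies. Origin: centre of its underside, z up.
There are look-alikes about, which are no part of the job. What is shaped like the blue_pail but pink or red is not meant. Of the things that look like the part that bears hook_arm, the larger one is meant.

How it is judged:
By the outcome, as a careful person would: the job done as asked, in the order asked, and still so for the second after the job is handed in, with the robot touching nothing.
It also fails if it takes over 58 s, if anything falls off the work surface, if the arm or the gripper's body presses on something with over 40 N, if the wrist force passes 120 N, or if a joint passes its speed limit or range.

### The arm

A 7-joint arm with a two-finger parallel gripper is mounted at the origin on the work surface. World frame = base frame: x ahead of the robot, y to its left, z up, the work surface at z = 0. Lengths are in m, angles in rad, forces in N, time in s.
With the tool pointing down it reaches from about 0.4 to 0.875 m from the base axis. Payload 19.3 kg.
Tool frame: the origin (TCP) lies where the fingers leave the gripper's body, on its centre line; the fingertips stand bot.tip_reach ahead of it and the grasp point (between the pads) lies 54 mm ahead of it (bot.tip_reach is the distance from the TCP to the fingertips, in m); z points along the fingers, y is the line along which they close (so a half turn about z gives the same grasp; the last joint's range is limited). The gripper opens to 85 mm and grips with 20 to 120 N. Pads are 22 mm wide; open, the fingers measure 114 mm over their backs; the gripper's body (76 mm by 85 mm) begins 54 mm behind the grasp point. The pads swing forward as they close: fully open they stand 13 mm farther back than shut.
Start: joints at [-1.363, 0.521, -0.036, 1.599, 0.021, 1.021, -0.113], TCP at [0.171, 0.601, 0.304] pointing down, gripper open.
Joint ranges: [-2.91, 2.91], [-0.3, 2.13], [-1.5, 1.42], [0.17, 2.43], [-1.26, 4.41], [0.16, 1.93], [-2.52, 2.52]. Speed limits (rad/s): [1.89, 1.89, 2.39, 2.39, 3.01, 3.01, 3.01].

### API

Orientations are given as [roll, pitch, yaw] about the fixed x, y, z axes, in that order (R = Rz(yaw) Ry(pitch) Rx(roll)).
In Python, from workcell import bot gives the robot as it stands. The module is installed in compiled form; this text tells all that it offers.
- The arm moves only by the shell command python3 -m jog 'ROWS' [FORCE]. ROWS is JSON, a list that holds one entry, the list of rows, each a list of 7 numbers: the shift along the tool's x, y, z in mm, then the turn, a rotation vector about the tool's x, y, z in rad, then the opening, from 0 (shut) to 1 (fully open). In form: [[[tx, ty, tz, wx, wy, wz, fingers], ...]]. A call has 1 to 5 rows; each row shifts and turns the commanded pose from where the row before left it, along the tool's axes as they then stand; what a row does not reach is not made up. A row lasts 1/10 s, in which the tool goes at most 50 mm and 8.59 degrees, less where a joint would pass 70% of its speed; a pose out of reach is approached as far as the arm can. A call is refused whole if a number of a shift passes 50 or a number of a turn 0.15, either way. A call with a gripper value outside its range is refused whole. The fingers move at their own pace and stop on an object; FORCE is the grip in N (left out, the last holds). Time passes only in rows, so rows that do not move let the fingers close. It gives the time, the measured TCP pose, the force, the opening and the grip force at its end, in the units of the state.
- bot.observe(): the state, without advancing time (a new reading comes with each control period).
- bot.grab_frame(name): name is "scene" or "top"; returns a dict with "img" (420x560x3 uint8, red, green, blue), "intrinsics" (3x3 intrinsics, pixels), "k1" (the pictures are not rectified: a ray, as slopes to the right and down, at radius r is drawn at 1 + k1 r^2 times it, then the intrinsics apply), "R" (3x3) and "t" (3): a world point X has camera coordinates R X + t. Camera axes: x right, y down, z forward; pixel columns grow to the right and rows downward; lengths in m; the calibration is good to about 2 mm. A picture is of the moment at which its call begins. There is no depth.
- bot.job_done(): hands the job in; it is judged then, once.
Trained networks look in a picture, given as the dict that the camera call returned (one of the last four; its "shot" number tells which), for a name from the list of things; names that differ only in an ending like _2 or _b are one class to them, and where a whole thing is asked for, a point or a joint stands for the part that bears it (a point fixed in the world has none). Each returns a list of dicts, best first, with "conf" (0 to 1); they miss things now and then, are a little off and sometimes report something else, mostly with a low value. They report only what shows in the picture. A call takes as long as a camera call. They do not tell look-alikes from the thing itself.
- bot.trace(query, picture): "region" (420x560 bool, what is visible of it).
- bot.spot_point(query, picture): "xyz" ([x, y, z] in m, in world coordinates, good to about 4 mm: a listed point, or the origin of a listed thing).
The state is a dict: "clock": time; "qpos": joint angles; "qd": joint speeds; "joint_efforts": joint torques, N m; "position": TCP position; "tool_rot": TCP orientation; "force": force on the tool from outside, world axes, zero at the start; "moment": the same for the moment, N m; "grip_width": finger opening in m; "finger_force": force on a finger pad.
Only numpy, scipy, OpenCV 4.12 (cv2) and the standard library are available. Lean on these libraries where they do the work, as an engineer would, in place of code of your own. Each camera call takes 0.05 s, during which the arm holds its last target. There are 200 camera calls.

## Working session

There is one attempt and no reset: what is moved stays moved. The work goes in short steps, Python scripts to look and compute and a shell command to move; the robot and the scene stay as the last step left them, time stands still between calls to the robot, and variables do not carry over. Pictures are saved under pics/ and viewed, at most 12 in all, crops included, and the job is handed in when it is done.

```bash
mkdir -p pics
python3 - <<'E'
from workcell import bot
import cv2
s=bot.observe(); print(s['clock'],s['position'],s['tool_rot'],s['grip_width'],bot.tip_reach)
for n in ['scene','top']:
    p=bot.grab_frame(n); cv2.imwrite(f'pics/{n}1.png',p['img'][:,:,::-1])
    C=-p['R'].T@p['t']; print(n,C.round(3),p['R'].round(3).tolist())
    for q in ['hook_seat','blue_pail','white_pail']:
        print(q,[(d['xyz'].round(3).tolist() if hasattr(d['xyz'],'round') else d['xyz'],round(d['conf'],2)) for d in bot.spot_point(q,p)])
    for q in ['hook_arm','blue_pail']:
        for d in bot.trace(q,p):
            r=d['region'].nonzero(); print(q,round(d['conf'],2),r[1].min(),r[1].max(),r[0].min(),r[0].max())
E
```

```text
0.0 [0.17134485 0.60077058 0.3033225 ] [-3.14042628e+00  7.88156735e-05  2.86378350e+00] 0.08551961441558883 0.0726
scene [1.392 0.076 0.772] [[-0.088, 0.996, -0.0], [0.565, 0.05, -0.823], [-0.82, -0.073, -0.567]]
hook_seat [([0.6363, 0.0171, 0.2273], 0.96)]
blue_pail [([0.5865, -0.2587, 0.004], 0.93), ([0.434, -0.2794, -0.0018], 0.85), ([0.2776, -0.3062, 0.0012], 0.57)]
white_pail [([0.4327, 0.3222, 0.0029], 0.76)]
hook_arm 0.72 323 351 224 231
hook_arm 0.57 260 309 212 227
blue_pail 0.81 166 193 144 211
blue_pail 0.75 140 181 209 291
blue_pail 0.69 154 189 174 246
top [0.272 0.016 1.157] [[-0.147, -0.989, -0.006], [-0.969, 0.145, -0.202], [0.201, -0.024, -0.979]]
hook_seat [([0.5447, 0.135, 0.1582], 0.62)]
blue_pail [([0.5867, -0.2606, -0.0021], 0.94), ([0.43, -0.2779, 0.0009], 0.75)]
white_pail [([0.4321, 0.3235, -0.0017], 0.59)]
hook_arm 0.77 237 290 126 144
hook_arm 0.65 207 239 186 190
blue_pail 0.88 353 386 138 179
blue_pail 0.83 371 412 199 232
blue_pail 0.64 391 432 256 294
```

View pics/scene1.png

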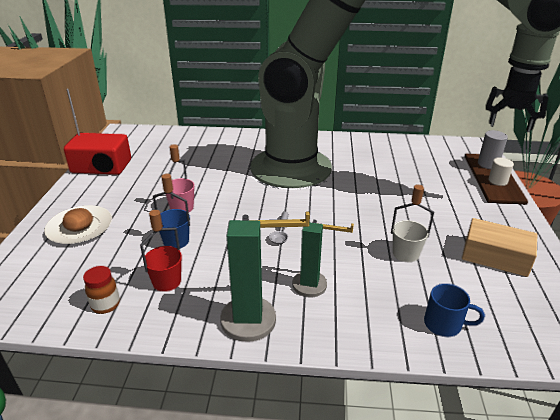

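View pics/top1.png

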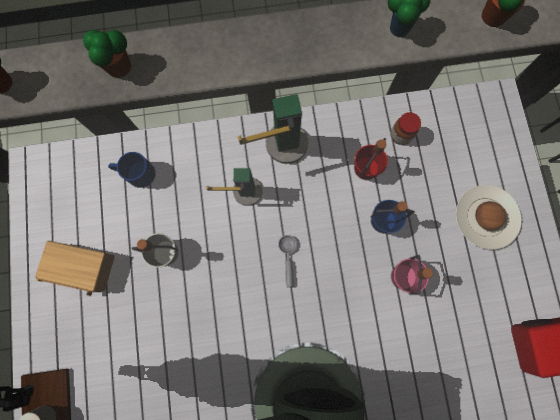

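Three pails carry a knob on the right: red (scene 163,268), blue (174,228) and pink (180,193). The blue one at about (0.43, -0.28) is meant by its colour, and the mug (447,310) is no pail. Of the two green posts with hooks, large at (246,275) and small at (312,255), the larger one is meant. I'll confirm both in one enlarged crop.

Run:
```python
import cv2,numpy as np
a=cv2.imread('pics/scene1.png');b=cv2.imread('pics/top1.png')
f=lambda im,x,y,w,h:cv2.resize(im[y:y+h,x:x+w],(400,300),interpolation=cv2.INTER_CUBIC)
o=np.vstack([np.hstack([f(a,130,160,120,90),f(a,220,190,140,105)]),np.hstack([f(b,350,180,100,75),f(b,200,90,120,90)])])
cv2.imwrite('pics/crop1.png',o)
```

```text
(no output)
```

View pics/crop1.png

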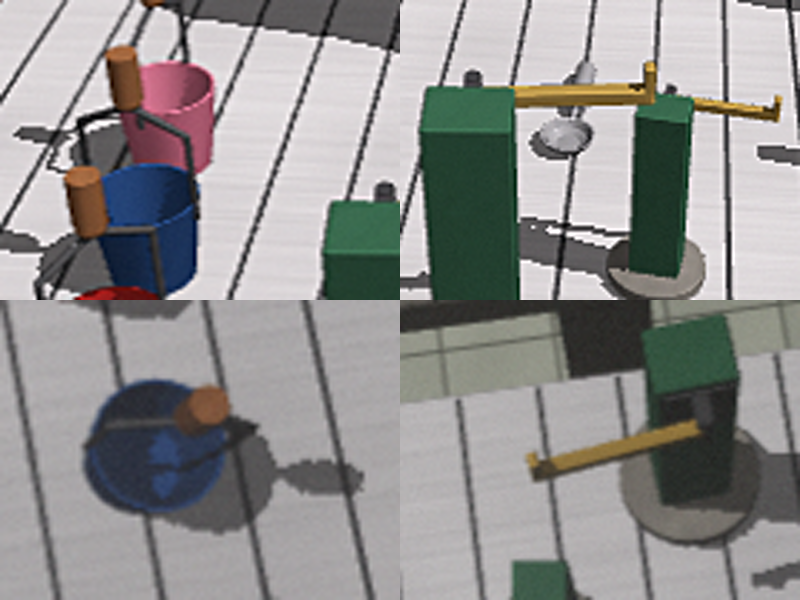

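The crop shows the blue pail with its handle (corners at scene 154,197 and 186,200; top 372,216 and 414,212), with the red pail in front of it and the pink one behind. The larger post has its hook folded to +y, with the nib at scene (307,212) and top (240,137).

```bash
cat > h.py <<'E'
import numpy as np,cv2
from workcell import bot
def ray(p,u,v):
    D=np.array([0,0,0,0,0.]); K=np.array(p['intrinsics']); x=(np.array([u,v])-K[:2,2])/[K[0,0],K[1,1]]
    r=x.copy()
    for _ in range(20): r=x/(1+p['k1']*(r@r))
    return -p['R'].T@p['t'], p['R'].T@np.r_[r,1]
def at(p,u,v,z):
    c,d=ray(p,u,v); return (c+d*(z-c[2])/d[2]).round(4)
def proj(p,X):
    q=p['R']@np.array(X)+p['t']; s=q[:2]/q[2]; s=s*(1+p['k1']*(s@s)); K=np.array(p['intrinsics']); return (s*[K[0,0],K[1,1]]+K[:2,2]).round(1)
E
python3 - <<'E'
from h import *
s=bot.grab_frame('scene');t=bot.grab_frame('top')
print('post s',[at(s,*c,.251).tolist() for c in [(227.4,235.5),(260.6,235.5),(230.5,220.8),(259.6,221.5)]])
print('post t',[at(t,*c,.251).tolist() for c in [(275.6,117.9),(301.4,113.4),(272.9,102),(298,95.4)]])
print('nib',at(s,307.5,212.4,.25),at(t,239.9,137.1,.25))
print('handle s',at(s,154,196.6,.138),at(s,186,200.5,.138),'t',at(t,372,215.7,.138),at(t,413.7,212,.138))
print('knob',at(s,166.6,175,.201),at(t,403,204.5,.201))
for r in bot.spot_point('blue_pail',s)+bot.spot_point('blue_pail',t):print(r['xyz'])
for r in bot.spot_point('hook_seat',s)+bot.spot_point('hook_seat',t):print(r['xyz'])
E
```

```text
post s [[0.7194, -0.074, 0.251], [0.7141, -0.0139, 0.251], [0.6735, -0.0761, 0.251], [0.6709, -0.0208, 0.251]]
post t [[0.6657, -0.0199, 0.251], [0.6677, -0.0796, 0.251], [0.7051, -0.0194, 0.251], [0.7127, -0.0788, 0.251]]
nib [0.6312 0.0683 0.25  ] [0.6324 0.0662 0.25  ]
handle s [ 0.4321 -0.3168  0.138 ] [ 0.4427 -0.2325  0.138 ] t [ 0.4285 -0.2199  0.138 ] [ 0.4225 -0.3222  0.138 ]
knob [ 0.4303 -0.2766  0.201 ] [ 0.434  -0.2806  0.201 ]
[0.2768, -0.3059, 0.0028]
[0.5886, -0.2581, 0.0017]
[0.4303, -0.2795, -0.002]
[0.5843, -0.26, 0.0004]
[0.2758, -0.3003, -0.001]
[0.4313, -0.2759, 0.0011]
[0.6384, 0.0166, 0.2294]
[0.6345, 0.0177, 0.2311]
[0.5437, 0.1311, 0.1591]
```

```bash
python3 -m jog '[[[0,0,-25,0,0,-0.139,0],[0,0,-25,0,0,-0.139,0],[-31,-35,0,0,0,0,0],[-31,-35,0,0,0,0,0],[-31,-35,0,0,0,0,0]]]' 60; python3 -m jog '[[[-31,-35,0,0,0,0,0],[-31,-35,0,0,0,0,0],[-31,-35,0,0,0,0,0],[-31,-35,0,0,0,0,0],[-31,-35,0,0,0,0,0]]]'
```

```text
clock: 1.4
position: [0.2653, 0.4946, 0.354]
tool_rot: [3.141, 0.0, -3.141]
force: [1.1, 0.8, -0.6]
grip_width: 0.0123
finger_force: 0.0
clock: 1.9
position: [0.4204, 0.3194, 0.3542]
tool_rot: [3.141, 0.0, -3.141]
force: [0.4, 0.8, 0.5]
grip_width: -0.0001
finger_force: 0.0
```

```bash
python3 -m jog '[[[-31,-35,0,0,0,0,0],[-31,-35,0,0,0,0,0],[-31,-35,0,0,0,0,0],[-31,-35,0,0,0,0,0],[-31,-35,0,0,0,0,0]]]'; python3 -m jog '[[[0,0,0,0,0,0,0],[0,0,0,0,0,0,0]]]'
```

```text
clock: 2.4
position: [0.5755, 0.1445, 0.3541]
tool_rot: [3.141, 0.0, -3.141]
force: [0.6, 0.4, 0.7]
grip_width: -0.0001
finger_force: 0.0
clock: 2.6
position: [0.5749, 0.1452, 0.3536]
tool_rot: [-3.141, -0.0, 3.14]
force: [-0.8, 0.4, -0.2]
grip_width: -0.0
finger_force: 0.0
```

```bash
python3 -m jog '[[[-30,-35,0,0,0,0,0],[-30,-35,0,0,0,0,0],[-30,-35,0,0,0,0,0],[0,0,20,0,0,0,0],[0,0,20,0,0,0,0]]]'; python3 -m jog '[[[0,0,20,0,0,0,0],[0,0,10,0,0,0,0],[0,0,0,0,0,0,0]]]'
python3 - <<'E'
from h import *
for n in ['scene','top']:
    p=bot.grab_frame(n); cv2.imwrite(f'pics/{n}2.png',p['img'][:,:,::-1])
a=cv2.imread('pics/scene2.png');b=cv2.imread('pics/top2.png')
f=lambda im,x,y,w,h:cv2.resize(im[y:y+h,x:x+w],(400,400),interpolation=cv2.INTER_CUBIC)
cv2.imwrite('pics/c2.png',np.hstack([f(a,210,130,130,130),f(b,200,60,130,130)]))
E
```

```text
clock: 3.1
position: [0.6647, 0.0412, 0.3134]
tool_rot: [3.141, 0.001, 3.141]
force: [-0.3, -0.4, 0.1]
grip_width: 0.0
finger_force: 0.0
clock: 3.4
position: [0.6639, 0.0421, 0.2829]
tool_rot: [3.142, -0.002, -3.14]
force: [-0.7, 0.3, 0.3]
grip_width: 0.0002
finger_force: 0.0
```

View pics/c2.png

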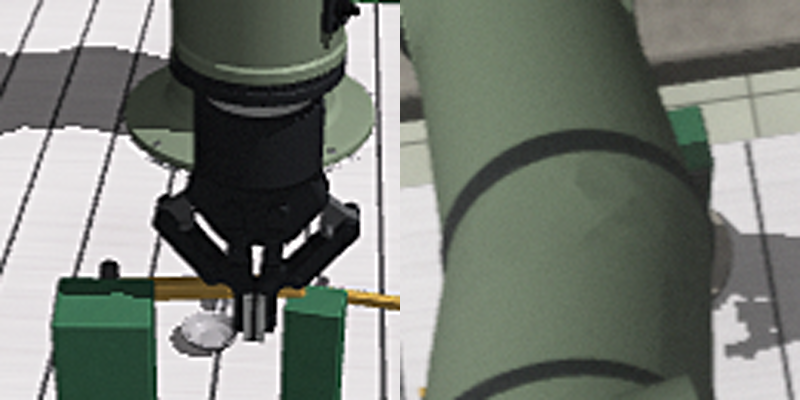

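The left panel shows the closed fingers (253,310 in the crop) on the far side of the brass bar, just past the post. Now I swing the hook.

```bash
python3 -m jog '[[[9,0,0,0,0,0,0],[12,-0.5,0,0,0,0,0],[11,-1,0,0,0,0,0],[9,-2,0,0,0,0,0],[9,-3,0,0,0,0,0]]]'; python3 -m jog '[[[8,-4,0,0,0,0,0],[8,-5,0,0,0,0,0],[7.5,-5.5,0,0,0,0,0],[7,-6,0,0,0,0,0],[6,-7,0,0,0,0,0]]]';  python3 -m jog '[[[6,-7,0,0,0,0,0],[4.5,-8,0,0,0,0,0],[4,-8,0,0,0,0,0],[0,0,0,0,0,0,0]]]'
```

```text
clock: 4.0
position: [0.614, 0.0346, 0.2847]
tool_rot: [3.141, 0.001, -3.141]
force: [2.1, 0.1, 0.6]
grip_width: -0.0001
finger_force: 0.9
clock: 4.5
position: [0.5774, 0.0066, 0.2839]
tool_rot: [3.142, -0.0, -3.141]
force: [2.1, 1.1, 0.2]
grip_width: 0.0003
finger_force: 0.8
clock: 4.9
position: [0.563, -0.0174, 0.2839]
tool_rot: [-3.141, -0.0, 3.14]
force: [0.1, 0.0, 0.2]
grip_width: 0.0
finger_force: 0.0
```

```bash
python3 -m jog '[[[2,-6,0,0,0,0,0],[1.5,-5,0,0,0,0,0],[0.5,-3,0,0,0,0,0]]]'; for i in 1; do python3 -m jog '[[[0,-3,0,0,0,0,0],[0,-2,0,0,0,0,0]]]'; python3 -m jog '[[[0,-2,0,0,0,0,0],[0,-2,0,0,0,0,0]]]'; done
```

```text
clock: 5.2
position: [0.5594, -0.0304, 0.2839]
tool_rot: [-3.142, -0.0, 3.142]
force: [1.8, 1.0, 0.8]
grip_width: -0.0001
finger_force: 0.7
clock: 5.4
position: [0.5594, -0.0351, 0.2838]
tool_rot: [3.142, -0.001, -3.141]
force: [-1.1, 1.7, 0.3]
grip_width: -0.0003
finger_force: 0.8
clock: 5.6
position: [0.5594, -0.0383, 0.2838]
tool_rot: [3.141, -0.001, -3.141]
force: [-2.0, 14.5, 1.1]
grip_width: -0.0001
finger_force: 7.0
```

```bash
python3 -m jog '[[[0,-1,0,0,0,0,0],[0,0,0,0,0,0,0]]]'; python3 -m jog '[[[0,15,0,0,0,0,0],[0,20,-10,0,0,0,0],[0,10,-40,0,0,0,0],[0,0,-40,0,0,0,0],[30,30,-20,0,0,0,0]]]';python3 -m jog '[[[35,-35,0,0,0,0,1],[35,-35,0,0,0,0,1],[15,-45,0,0,0,0,1],[0,-45,0,0,0,0,1],[0,-45,0,0,0,0,1]]]'
python3 - <<'E'
from h import *
P={}
for n in ['scene','top']:
    P[n]=p=bot.grab_frame(n); cv2.imwrite(f'pics/{n}3.png',p['img'][:,:,::-1])
    for q in ['hook_seat','blue_pail']: print(n,q,[(d['xyz'],round(d['conf'],2)) for d in bot.spot_point(q,p)])
a=cv2.imread('pics/scene3.png');b=cv2.imread('pics/top3.png')
f=lambda im,x,y,w,h:cv2.resize(im[y:y+h,x:x+w],(400,400),interpolation=cv2.INTER_CUBIC)
cv2.imwrite('pics/c3.png',np.hstack([f(a,210,160,100,100),f(b,240,90,100,100)]))
E
```

```text
clock: 5.8
position: [0.5594, -0.0383, 0.2838]
tool_rot: [3.14, -0.001, -3.14]
force: [-3.7, 11.0, 2.4]
grip_width: -0.0004
finger_force: 5.6
clock: 6.3
position: [0.5315, 0.0334, 0.3966]
tool_rot: [-3.14, 0.004, 3.138]
force: [-0.5, 1.3, -0.7]
grip_width: -0.0001
finger_force: 0.0
clock: 6.8
position: [0.4441, -0.1711, 0.3946]
tool_rot: [-3.141, 0.002, -3.141]
force: [1.3, -0.1, -0.3]
grip_width: 0.0725
finger_force: 0.0
scene hook_seat [([0.5741, -0.0565, 0.2274], 0.66), ([0.5514, 0.1297, 0.1529], 0.43)]
scene blue_pail [([0.2765, -0.3054, 0.0045], 0.91), ([0.4354, -0.2821, -0.0002], 0.76), ([0.5848, -0.26, 0.0023], 0.73)]
top hook_seat [([0.5756, -0.0551, 0.2312], 0.79), ([0.5437, 0.131, 0.1585], 0.46)]
top blue_pail [([0.5842, -0.2567, 0.0007], 0.42)]
```

View pics/c3.png

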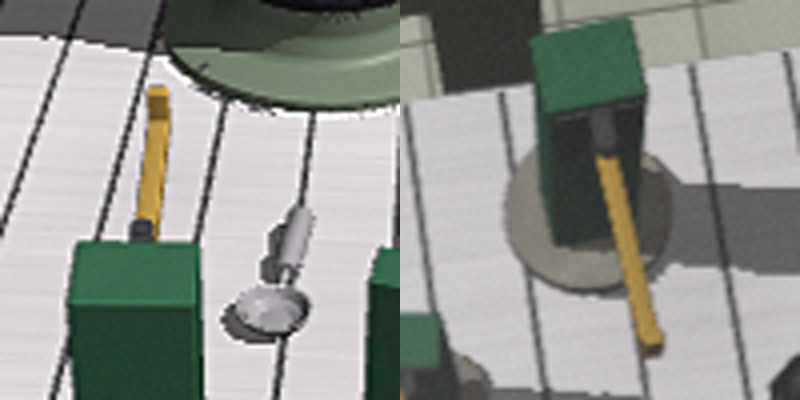

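The hook now points straight out at the robot (nib scene 249,182; top 303,176). Next I compute its exact line.

Run:
```python
from h import *
s=bot.grab_frame('scene');t=bot.grab_frame('top')
print(at(s,249.5,182.5,.25),at(t,303.7,175.5,.25),at(t,291.5,129,.232),at(t,291,118.5,.251))
print(proj(s,[.432,-.279,.201]),proj(s,[.432,-.279,.156]))
```

```text
[ 0.529  -0.0595  0.25  ] [ 0.5223 -0.0619  0.25  ] [ 0.6414 -0.053   0.232 ] [ 0.659  -0.0543  0.251 ]
[165.4 175.3] [167.8 191.1]
```

```bash
python3 -m jog '[[[4,-36,0,0,0,0,1],[4,-36,0,0,0,0.045,1],[4,-36,0,0,0,0.045,1],[0,0,30,0,0,0,1],[0,0,0,0,0,0,1]]]'
python3 - <<'E'
from h import *
p=bot.grab_frame('scene'); cv2.imwrite('pics/s4.png',cv2.resize(p['img'][120:260,110:250,::-1],(560,560),interpolation=cv2.INTER_CUBIC))
print(bot.observe()['position'],bot.observe()['tool_rot'])
E
```

```text
clock: 7.7
position: [0.4302, -0.2769, 0.3615]
tool_rot: [3.14, -0.004, 3.052]
force: [-0.4, 0.6, -0.1]
grip_width: 0.0853
finger_force: 0.0
[ 0.43089631 -0.27663408  0.36316431] [ 3.14052957e+00 -2.52385949e-03  3.05292291e+00]
```

View pics/s4.png

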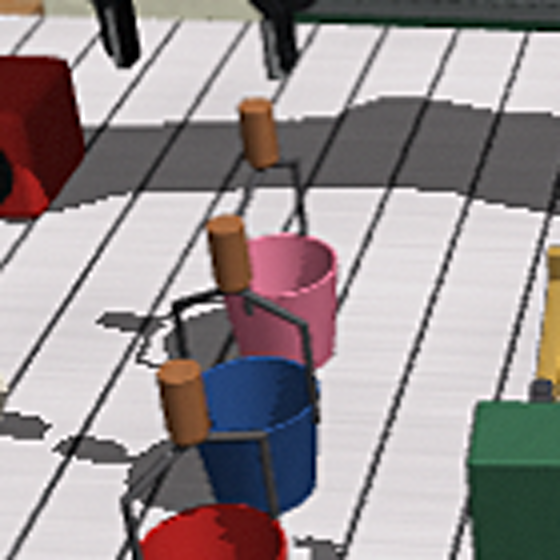

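The blue knob (225,250 in the crop) stands between the two open fingertips (120,45 and 280,60) and agrees with my estimate to about 2 mm. I descend and grip.

```bash
python3 -m jog '[[[-1,-2,40,0,0,0,1],[0,0,40,0,0,0,1],[0,0,30,0,0,0,1],[0,0,16,0,0,0,1],[0,0,0,0,0,0,1]]]'; python3 -m jog '[[[0,0,0,0,0,0,0],[0,0,0,0,0,0,0],[0,0,0,0,0,0,0],[0,0,0,0,0,0,0],[0,0,0,0,0,0,0]]]' 50; python3 -m jog '[[[0,0,0,0,0,0,0],[0,0,0,0,0,0,0],[0,0,0,0,0,0,0]]]'
```

```text
clock: 8.25
position: [0.4321, -0.2784, 0.2372]
tool_rot: [3.14, -0.002, 3.054]
force: [-0.3, 0.2, -0.3]
grip_width: 0.0854
finger_force: 0.0
clock: 8.75
position: [0.4322, -0.2797, 0.2387]
tool_rot: [3.141, 0.001, 3.052]
force: [-0.1, 2.2, 8.5]
grip_width: 0.0226
finger_force: 48.5
clock: 9.05
position: [0.4322, -0.2796, 0.2387]
tool_rot: [3.141, 0.001, 3.052]
force: [0.1, 3.1, 10.4]
grip_width: 0.0229
finger_force: 48.6
```

```bash
python3 -m jog '[[[0,0,-20,0,0,0,0],[0,0,-40,0,0,0,0],[0,0,-40,0,0,0,0],[0,0,-22,0,0,0,0],[0,0,0,0,0,0,0]]]';python3 -m jog '[[[0,20,0,0,0,-0.08,0],[0,30,0,0,0,-0.08,0],[0,30,0,0,0,0,0],[0,20,0,0,0,0,0],[0,0,0,0,0,0,0]]]'
python3 - <<'E'
from h import *
s=bot.grab_frame('scene');t=bot.grab_frame('top')
f=lambda p,x,y,w,h:cv2.resize(p['img'][y:y+h,x:x+w,::-1],(400,400),interpolation=cv2.INTER_CUBIC)
cv2.imwrite('pics/c5.png',np.hstack([f(s,140,90,140,140),f(t,260,120,140,140)]))
for p in (s,t):
  for d in bot.spot_point('blue_pail',p): print(d)
E
```

```text
clock: 9.55
position: [0.4324, -0.2803, 0.3628]
tool_rot: [-3.14, 0.005, 3.052]
force: [0.5, -0.9, -2.3]
grip_width: 0.0231
finger_force: 49.5
clock: 10.05
position: [0.4301, -0.1775, 0.3591]
tool_rot: [3.14, -0.001, -3.068]
force: [0.9, -0.3, -1.8]
grip_width: 0.0224
finger_force: 49.6
{'xyz': [0.5844, -0.2617, 0.0002], 'conf': 0.95}
{'xyz': [0.4285, -0.1777, 0.1182], 'conf': 0.81}
{'xyz': [0.2779, -0.3076, -0.0003], 'conf': 0.56}
{'xyz': [0.5859, -0.2598, -0.0008], 'conf': 0.77}
{'xyz': [0.4297, -0.1762, 0.1203], 'conf': 0.56}
```

View pics/c5.png

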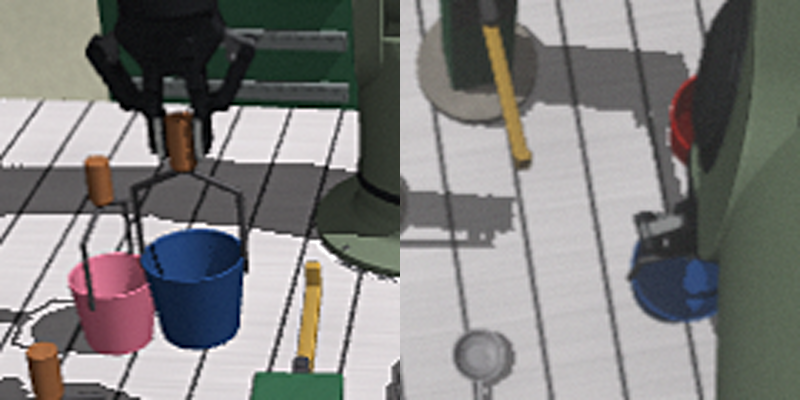

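The pail is held level by its knob with the foot at about 0.119 m, and the handle opens towards the hook (nib at crop 313,268). I check the handle angle and line it up short of the nib.

```bash
python3 -m jog '[[[-7,30,0,0,0,0,0],[-7,30,0,0,0,0,0],[-7,30,0,0,0,0,0],[-7,20,0,0,0,0,0],[0,0,0,0,0,0,0]]]'; python3 -m jog '[[[0,0,0,0,0,0,0],[0,0,0,0,0,0,0]]]'
python3 - <<'E'
from h import *
s=bot.grab_frame('scene');t=bot.grab_frame('top')
print(at(s,186.2,156.5,.258),at(s,224.7,158.2,.258))
f=lambda p,x,y,w,h:cv2.resize(p['img'][y:y+h,x:x+w,::-1],(400,400),interpolation=cv2.INTER_CUBIC)
cv2.imwrite('pics/c6.png',np.hstack([f(s,190,100,120,120),f(t,260,120,120,120)]))
for p in (s,t):
  for d in bot.spot_point('blue_pail',p)+bot.spot_point('hook_seat',p): print(d)
E
```

```text
clock: 10.75
position: [0.4512, -0.0665, 0.3596]
tool_rot: [3.141, -0.0, -3.069]
force: [0.4, -1.0, -0.9]
grip_width: 0.0229
finger_force: 49.8
clock: 10.95
position: [0.4504, -0.0695, 0.3598]
tool_rot: [-3.141, -0.0, -3.073]
force: [0.1, -0.1, -1.0]
grip_width: 0.0228
finger_force: 49.8
[ 0.4386 -0.2199  0.258 ] [ 0.4393 -0.1291  0.258 ]
{'xyz': [0.4475, -0.0707, 0.1189], 'conf': 0.84}
{'xyz': [0.2777, -0.3051, 0.0039], 'conf': 0.76}
{'xyz': [0.5836, -0.258, 0.001], 'conf': 0.63}
{'xyz': [0.547, 0.1299, 0.1514], 'conf': 0.73}
{'xyz': [0.5754, -0.0591, 0.2289], 'conf': 0.62}
{'xyz': [0.2759, -0.3011, 0.0012], 'conf': 0.61}
{'xyz': [0.5447, 0.1326, 0.1618], 'conf': 0.51}
```

View pics/c6.png

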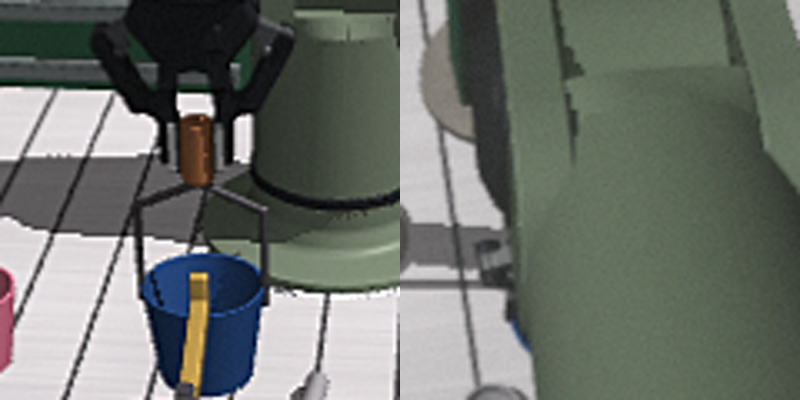

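The hook's nib (crop 200,280) lies in the middle of the handle opening (uprights 140 and 265). I advance along the bar.

```bash
python3 -m jog '[[[-25,1,0,0,0,0,0],[-25,1,0,0,0,0,0],[-25,1,0,0,0,0,0],[0,0,0,0,0,0,0]]]'; python3 -m jog '[[[-25,0,0,0,0,0,0],[-26,0,0,0,0,0,0],[0,0,0,0,0,0,0],[0,0,0,0,0,0,0]]]'
python3 - <<'E'
from h import *
s=bot.grab_frame('scene')
cv2.imwrite('pics/c7.png',cv2.resize(s['img'][110:270,180:340,::-1],(560,560),interpolation=cv2.INTER_CUBIC))
E
```

```text
clock: 11.65
position: [0.5273, -0.0595, 0.3594]
tool_rot: [-3.141, 0.0, -3.07]
force: [-1.1, 0.4, -2.4]
grip_width: 0.0226
finger_force: 49.8
clock: 12.05
position: [0.5758, -0.0567, 0.3594]
tool_rot: [-3.141, -0.001, -3.072]
force: [-1.5, -0.4, -2.3]
grip_width: 0.0228
finger_force: 49.8
```

View pics/c7.png

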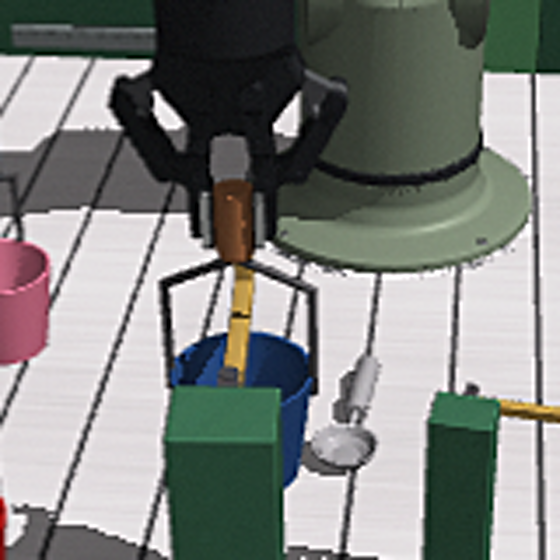

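The bar (crop 240,300) runs through the handle opening above the rim. I lower slowly and watch the force.

```bash
python3 -m jog '[[[0,0,10,0,0,0,0],[0,0,10,0,0,0,0],[0,0,8,0,0,0,0],[0,0,4,0,0,0,0],[0,0,0,0,0,0,0]]]'; python3 -m jog '[[[0,0,2,0,0,0,0],[0,0,0,0,0,0,0]]]'; python3 -m jog '[[[0,0,1.5,0,0,0,0],[0,0,0,0,0,0,0]]]'
```

```text
clock: 12.6
position: [0.5758, -0.0565, 0.3272]
tool_rot: [3.142, -0.001, -3.071]
force: [0.1, 0.6, -2.2]
grip_width: 0.0229
finger_force: 49.8
clock: 12.8
position: [0.5761, -0.0565, 0.3259]
tool_rot: [-3.142, 0.0, -3.071]
force: [-0.2, 0.0, -2.1]
grip_width: 0.0227
finger_force: 49.8
clock: 13.0
position: [0.576, -0.0565, 0.3244]
tool_rot: [-3.142, -0.0, -3.071]
force: [0.2, -0.4, -2.0]
grip_width: 0.0228
finger_force: 49.8
```

```bash
python3 -m jog '[[[0,0,1.5,0,0,0,0],[0,0,0,0,0,0,0]]]'; python3 -m jog '[[[0,0,1,0,0,0,0],[0,0,0,0,0,0,0]]]'; python3 -m jog '[[[0,0,1,0,0,0,0],[0,0,0,0,0,0,0]]]'
```

```text
clock: 13.2
position: [0.576, -0.0565, 0.3228]
tool_rot: [-3.142, -0.0, -3.071]
force: [0.2, 0.8, -1.8]
grip_width: 0.0223
finger_force: 49.8
clock: 13.4
position: [0.576, -0.0565, 0.3218]
tool_rot: [-3.142, -0.0, -3.071]
force: [0.3, -0.5, -1.7]
grip_width: 0.0229
finger_force: 49.8
clock: 13.6
position: [0.5761, -0.0565, 0.3209]
tool_rot: [-3.142, 0.0, -3.071]
force: [-0.6, 0.0, 0.4]
grip_width: 0.0224
finger_force: 50.0
```

Contact: the weight is now on the bar. I open gradually.

```bash
python3 -m jog '[[[0,0,0,0,0,0,0.3],[0,0,0,0,0,0,0.35],[0,0,0,0,0,0,0.45],[0,0,0,0,0,0,0.55],[0,0,0,0,0,0,0.6]]]' 20; python3 -m jog '[[[0,0,0,0,0,0,0.6],[0,0,0,0,0,0,0.6],[0,0,0,0,0,0,0.6],[0,0,0,0,0,0,0.6],[0,0,0,0,0,0,0.6]]]';  python3 - <<'E'
from h import *
s=bot.grab_frame('scene')
cv2.imwrite('pics/c8.png',cv2.resize(s['img'][110:270,180:340,::-1],(560,560),interpolation=cv2.INTER_CUBIC))
E
```

```text
clock: 14.1
position: [0.5761, -0.0565, 0.3209]
tool_rot: [-3.142, 0.0, -3.071]
force: [0.8, -0.0, -0.8]
grip_width: 0.0512
finger_force: 0.0
clock: 14.6
position: [0.576, -0.0565, 0.3209]
tool_rot: [-3.142, 0.0, -3.071]
force: [0.3, -0.6, -0.4]
grip_width: 0.051
finger_force: 0.0
```

View pics/c8.png

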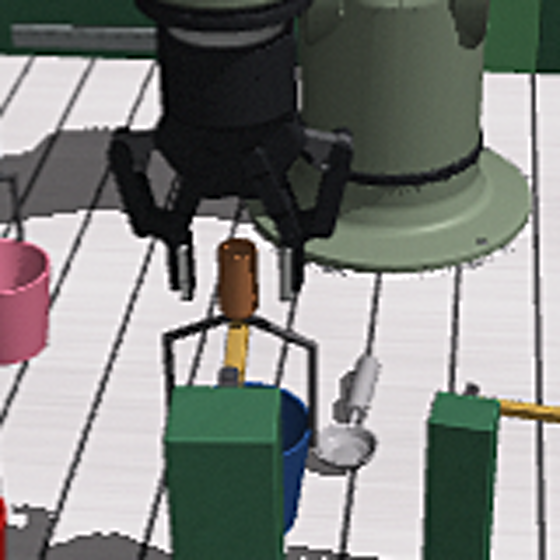

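The pail hangs level from the bar (knob crop 237,275, upright) with the fingers clear on both sides. I withdraw straight up, let it settle and check.

```bash
python3 -m jog '[[[0,0,-15,0,0,0,0.6],[0,0,-30,0,0,0,0.6],[0,0,-40,0,0,0,0.6],[0,0,-20,0,0,0,0.6],[40,0,0,0,0,0,0.6]]]'; python3 -m jog '[[[40,0,0,0,0,0,0.6],[30,20,0,0,0,0,0.6],[0,40,0,0,0,0,0.6],[0,40,0,0,0,0,0.6],[0,40,0,0,0,0,0.6]]]'; python3 -m jog '[[[0,40,0,0,0,0,0.6],[0,0,0,0,0,0,0.6],[0,0,0,0,0,0,0.6],[0,0,0,0,0,0,0.6],[0,0,0,0,0,0,0.6]]]'
python3 - <<'E'
from h import *
P=[bot.grab_frame(n) for n in('scene','top')]
f=lambda p,x,y,w,h:cv2.resize(p['img'][y:y+h,x:x+w,::-1],(400,400),interpolation=cv2.INTER_CUBIC)
cv2.imwrite('pics/c9.png',np.hstack([f(P[0],180,140,150,150),f(P[1],230,90,120,120)]))
for p in P:
  for q in ('blue_pail','hook_seat','white_pail'): print(q,[d['xyz'] for d in bot.spot_point(q,p)])
E
```

```text
clock: 15.15
position: [0.5388, -0.0586, 0.4279]
tool_rot: [-3.141, 0.005, -3.07]
force: [-1.1, -0.1, -0.9]
grip_width: 0.0512
finger_force: 0.0
clock: 15.65
position: [0.456, 0.0768, 0.4263]
tool_rot: [3.141, 0.001, -3.072]
force: [1.2, -0.5, -0.6]
grip_width: 0.0511
finger_force: 0.0
clock: 16.15
position: [0.4538, 0.1144, 0.426]
tool_rot: [-3.141, 0.0, -3.073]
force: [-0.5, 0.3, 0.3]
grip_width: 0.0513
finger_force: 0.0
blue_pail [[0.5766, -0.0608, 0.0823], [0.5891, -0.2581, 0.0036], [0.2772, -0.3021, -0.0003]]
hook_seat [[0.579, -0.0559, 0.2312], [0.5474, 0.1305, 0.1543]]
white_pail [[0.4322, 0.3205, 0.0027]]
blue_pail [[0.2767, -0.302, 0.0007], [0.5838, -0.2595, 0.0002], [0.5747, -0.0599, 0.0853]]
hook_seat [[0.5755, -0.0544, 0.2305]]
white_pail [[0.4313, 0.3243, -0.0004]]
```

View pics/c9.png

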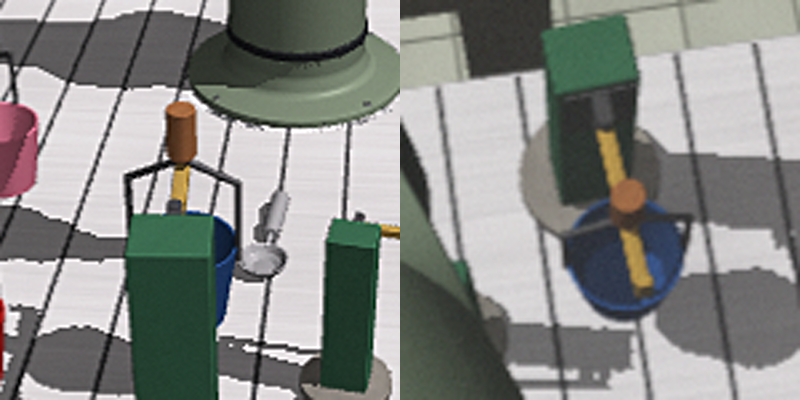

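The pail hangs upright at the seat (left knob 181,130; right knob 627,203). The nib is unchanged at top pixel (303,175), so the hook is still at its stop, and the white pail has not moved.

```bash
python3 -c "
from workcell import bot
print(bot.job_done())"
```

```text
the job is handed in; nothing more can be done
None
```

I swung the hook out to its stop and hung the blue pail on it by its handle; it looked upright and clear of the robot in the last pictures. The white pail was not moved, and I handed the job in at about 16 s; no verdict came back.

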